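# Hang the hooked basket in the ultrasonic cleaner

### The job

Pick up the steel instrument basket that has a hook and hang it inside the ultrasonic cleaner's tank, its hook over the tank wall on the control-panel side and resting fully down on the rim, upright and square to the wall; then let go. The tank sits with slack in the housing, so feel for the wall, and work gently: no hard pushing or dropping against the cleaner, and leave the other things on the bench where they are.

Things in the scene. Friction and masses are not known exactly. Their poses are not given: they have to be found in the camera images.
- basket: The hooked basket to be hung: plain sheet steel, about 0.25 kg, standing upright on the bench. Origin: centre of its underside, z up. 54 mm along x, 70 mm along y. Its flat back (outer face at x = -27 mm) rises to z = 70 mm and carries the hook on its -x side.
- basket_handle (a point): Grip point on the basket's handle, 106 mm above its origin: an upright plate over the basket's centre, 8 mm thick along the basket's x, 44 mm wide along its y, from z = 70 to 130 mm. Grip it from above across the 8 mm, firmly (60 N or more) so that it does not tilt in the grip.
- basket_hook (a point): Middle of the underside of the hook's bridge, at x = -31, z = 67 mm in the basket's frame: this comes to rest on the rim. The hook is 44 mm wide along y, 3 mm thick; its lip has its inner face at x = -35 mm, outer at -38 mm, and hangs down to z = 47 mm: a throat 8 mm wide and 20 mm deep.
- cleaner: Bench ultrasonic cleaner, fixed. This is the pose of its white housing: 200 mm along x, 250 along y, 110 high, open on top; origin at the centre of its underside, z up; control panel with two black knobs on its -x side. The basket is to hang on the -x wall of the steel tank in it, basket inside, lip outside, x axes alike. Pushing the cleaner or tank with over 25 N is rough.
- housing_mid (a point): Point on the housing's centre line at the height of the tank's rim, 140 mm above the bench. Tank: 140 x 200 mm outside (x, y), walls 5 mm, floor 116 mm below the rim, centred in y, square to the housing, but stuck anywhere from -18 to +18 mm off centre along x, not reported: the -x wall's inner face is 47 to 83 mm from this point. It does not shift under light pushes.
- plain_basket: A bystander: a steel basket with the same handle, but longer and lower (54 x 100 mm, 50 mm high without the handle) and without a hook. Origin: centre of its underside. The two may stand in either place. Leave it.
- tube_rack: A bystander: white rack of capped tubes, 60 x 130 mm, 89 mm high. Origin: centre of its underside. Leave it.
- jar: A bystander: small closed jar, 52 mm diameter, 60 mm high. Origin: centre of its underside. Leave it.

How it is judged:
By the outcome, as a careful person would: the job done as asked, in the order asked, and still so for the second after the job is handed in, with the robot touching nothing.
It also fails if it takes over 54 s, if anything falls off the work surface, if the arm or the gripper's body presses on something with over 40 N, if the wrist force passes 120 N, or if a joint passes its speed limit or range.

### The arm

A 6-joint arm with a two-finger parallel gripper is mounted at the origin on the work surface. World frame = base frame: x ahead of the robot, y to its left, z up, the work surface at z = 0. Lengths are in m, angles in rad, forces in N, time in s.
With the tool pointing down it reaches from about 0.375 to 0.975 m from the base axis. Payload 3.8 kg.
Tool frame: the origin (TCP) lies at the very end of the fingers, on their centre line; the grasp point (between the pads) lies 19 mm behind it; z points along the fingers, y is the line along which they close (so a half turn about z gives the same grasp; the last joint's range is limited). The gripper opens to 85 mm and grips with 20 to 120 N. Pads are 22 mm wide; open, the fingers measure 114 mm over their backs; the gripper's body (76 mm by 85 mm) begins 54 mm behind the grasp point. The pads swing forward as they close: fully open they stand 13 mm farther back than shut.
Start: joints at [1.283, 0.264, 1.604, -0, 1.274, -0.037], TCP at [0.168, 0.654, 0.198] pointing down, gripper open.
Joint ranges: [-2.63, 2.63], [-0.94, 2.18], [0.31, 2.57], [-1.31, 4.45], [0, 2.66], [-2.55, 2.55]. Speed limits (rad/s): [2.57, 2.57, 3.14, 3.14, 3.14, 3.14].

### API

Orientations are given as a rotation vector (axis times angle).
In Python, from workcell import * gives the robot as it stands.
- The arm moves only by the shell command python3 -m crank 'ROWS' [OPENING] [FORCE]. ROWS is JSON, a list that holds one entry, the list of rows, each a list of 6 numbers: the shift along the tool's x, y, z in cm, then the turn, a rotation vector about the tool's x, y, z in rad. In form: [[[dx, dy, dz, ax, ay, az], ...]]. A call has 1 to 8 rows; each row shifts and turns the commanded pose from where the row before left it, along the tool's axes as they then stand; what a row does not reach is not made up. A row lasts 1/12 s, in which the tool goes at most 41.7 mm and 7.16 degrees, less where a joint would pass 70% of its speed; a pose out of reach is approached as far as the arm can. A call with a gripper value outside its range is refused whole. OPENING is the finger opening in cm, from 0 to 8.54, set as the call begins (- or left out, the last holds). The fingers move at their own pace and stop on an object; FORCE is the grip in N (left out, the last holds). Time passes only in rows, so rows that do not move let the fingers close. It gives the time, the measured TCP pose, the force, the opening and the grip force at its end, in the units of the state.
- read_state(): the state, without advancing time (a new reading comes with each control period).
- read_camera(name): name is "scene" or "top"; returns the picture (420x560x3 uint8, blue, green, red); there is no depth.
- camera_model(name): a dict with "camera_matrix" (3x3 intrinsics, pixels), "k1" (the pictures are not rectified: a ray, as slopes to the right and down, at radius r is drawn at 1 + k1 r^2 times it, then the intrinsics apply), "R" (3x3) and "t" (3): a world point X has camera coordinates R X + t. Camera axes: x right, y down, z forward; pixel columns grow to the right and rows downward; lengths in m; the calibration is good to about 2 mm. A picture is of the moment at which its call begins. camera_model takes no time and is no camera call.
- finish_job(): hands the job in; it is judged then, once.
The state is a dict: "time": time; "q": joint angles; "joint_vel": joint speeds; "joint_torque": joint torques, N m; "tool_pos": TCP position; "tcp_rot": TCP orientation; "wrist_force": force on the tool from outside, world axes, zero at the start; "torque": the same for the moment, N m; "width": opening from 0.0 (shut) to 1.0 (fully open); "grip_force": force on a finger pad.
Only numpy, scipy, OpenCV 4.12 (cv2) and the standard library are available. Lean on these libraries where they do the work, as an engineer would, in place of code of your own. Each camera call takes 0.05 s, during which the arm holds its last target. There are 200 camera calls.

## Working session

There is one attempt and no reset: what is moved stays moved. The work goes in short steps, Python scripts to look and compute and a shell command to move; the robot and the scene stay as the last step left them, time stands still between calls to the robot, and variables do not carry over. Pictures are saved under pics/ and viewed, at most 10 in all, crops included, and the job is handed in when it is done.

```bash
mkdir -p pics; cat > h.py <<'E'
from workcell import *
import numpy as np, cv2
from scipy.spatial.transform import Rotation as Ro
def ray(n,u,v):
    m=camera_model(n);K=np.array(m["camera_matrix"]);d=np.linalg.inv(K)@[u,v,1];d=d[:2]
    s=d.copy()
    for _ in range(20): s=d/(1+m["k1"]*(s@s))
    R=np.array(m["R"]);return -R.T@np.array(m["t"]),R.T@np.r_[s,1]
def at(n,u,v,z):
    c,r=ray(n,u,v);return c+r*(z-c[2])/r[2]
def px(n,X):
    m=camera_model(n);p=np.array(m["R"])@X+m["t"];s=p[:2]/p[2];s=s*(1+m["k1"]*(s@s));return (np.array(m["camera_matrix"])@np.r_[s,1])[:2]
def tri(*obs):
    A=np.zeros((3,3));b=np.zeros(3)
    for n,u,v in obs:
        c,r=ray(n,u,v);r/=np.linalg.norm(r);P=np.eye(3)-np.outer(r,r);A+=P;b+=P@c
    return np.linalg.solve(A,b)
E
python3 - <<'E'
from h import *
for n in("top","scene"):
    im=read_camera(n);cv2.imwrite(f"pics/{n}0.png",im)
    cv2.imwrite(f"pics/{n}0x.png",cv2.resize(im,(800,600)))
    m=camera_model(n);print(n,np.array(m["camera_matrix"]).round(1).tolist(),m["k1"],(-np.array(m["R"]).T@m["t"]).round(3),np.array(m["R"]).round(2).tolist())
s=read_state();print(s["time"],s["tool_pos"],s["tcp_rot"],s["wrist_force"])
print(Ro.from_rotvec(s["tcp_rot"]).as_matrix().round(3))
E
```

```text
top [[420.9, 0.0, 284.8], [0.0, 420.9, 211.0], [0.0, 0.0, 1.0]] 0.030317324467592013 [ 0.529 -0.076  1.126] [[0.03, -1.0, 0.0], [-1.0, -0.03, -0.09], [0.09, -0.0, -1.0]]
scene [[423.6, 0.0, 280.2], [0.0, 423.6, 209.1], [0.0, 0.0, 1.0]] -0.12485302589210528 [ 1.006 -0.564  0.638] [[0.76, 0.65, 0.02], [0.42, -0.47, -0.78], [-0.5, 0.59, -0.63]]
0.1 [0.16731    0.65316768 0.19677192] [-0.3928949  -3.11658418  0.00323628] [-0.20360132 -0.56438256 -0.36256687]
[[-0.969  0.248 -0.001]
 [ 0.248  0.969 -0.002]
 [ 0.    -0.002 -1.   ]]
```

View pics/top0x.png

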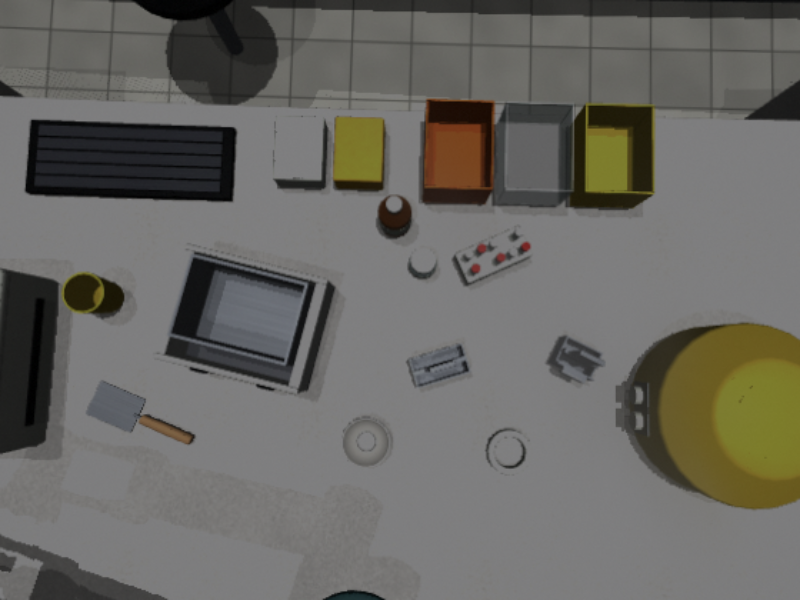

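View pics/scene0x.png

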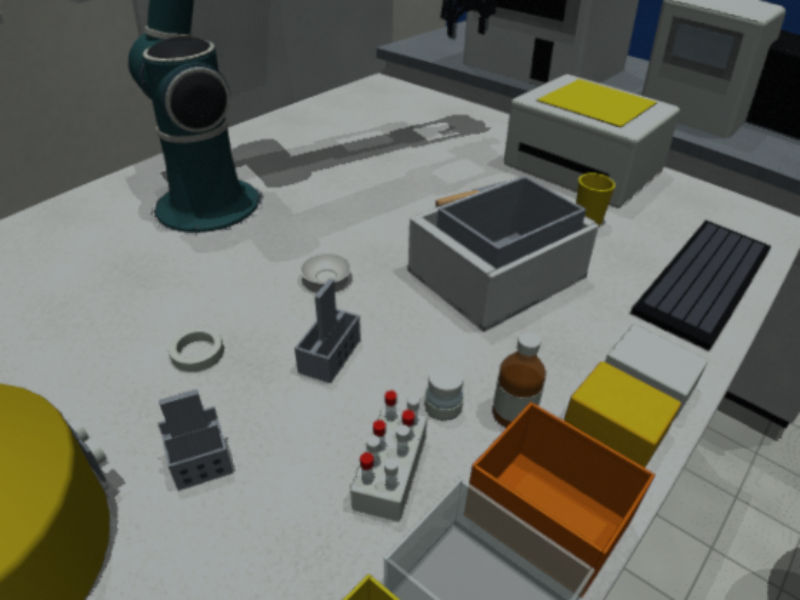

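The top view shows the hooked basket at about (575,358), the plain basket at (438,365) and the cleaner at (248,318), knobs towards the robot. All pixels are in the 800x600 picture. I'll enlarge the basket and the cleaner next.

```bash
python3 - <<'E'
from h import *
im=cv2.convertScaleAbs(cv2.imread("pics/top0.png"),alpha=1.6)
a=cv2.resize(im[160:290,100:250],None,fx=4,fy=4,interpolation=cv2.INTER_CUBIC) #600x520
cv2.imwrite("pics/clean.png",a)
s=cv2.convertScaleAbs(cv2.imread("pics/scene0.png"),alpha=1.6)
b=cv2.resize(im[220:280,370:440],None,fx=6,fy=6,interpolation=cv2.INTER_CUBIC) #420x360
c=cv2.resize(s[265:345,105:167],None,fx=6,fy=6,interpolation=cv2.INTER_CUBIC) #372x480
o=np.zeros((480,792,3),np.uint8);o[:360,:420]=b;o[:,420:]=c
cv2.imwrite("pics/bask.png",o)
E
```

```text
(no output)
```

View pics/clean.png

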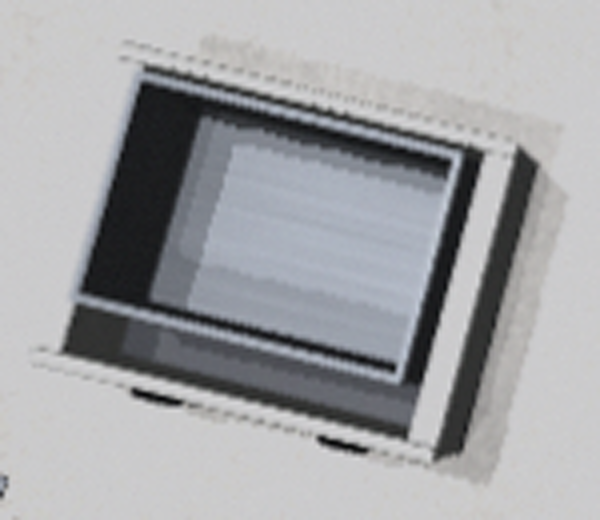

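View pics/bask.png

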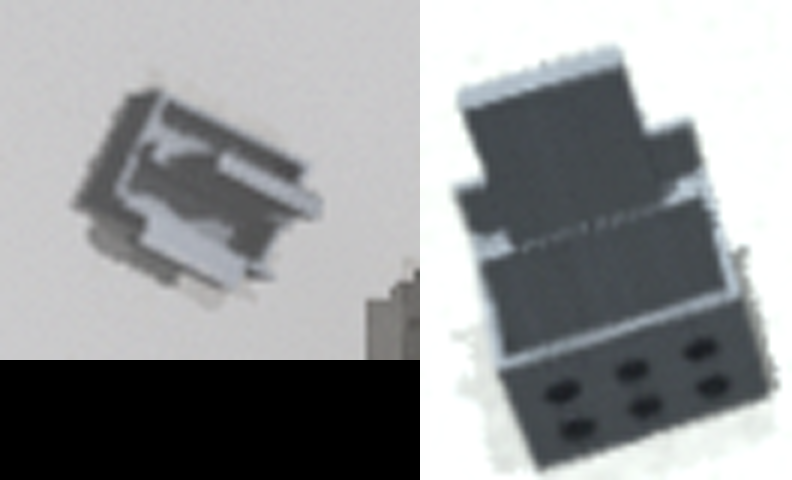

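```bash
python3 - <<'E'
from h import *
C=lambda u,v,z:at("top",(u+.5)/4-.5+100,(v+.5)/4-.5+160,z)[:2]
B=lambda u,v,z:at("top",(u+.5)/6-.5+370,(v+.5)/6-.5+220,z)[:2]
S=lambda u,v,z:at("scene",(u-420+.5)/6-.5+105,(v+.5)/6-.5+265,z)[:2]
ang=lambda d:np.degrees(np.arctan2(d[1],d[0]))
tl,tr,br,bl=[C(*p,.14) for p in((138,68),(465,150),(402,384),(74,300))]
print("tank",[x.round(4) for x in(tl,tr,br,bl)],"y-len",np.linalg.norm(tl-tr),np.linalg.norm(bl-br),"x-len",np.linalg.norm(tl-bl),np.linalg.norm(tr-br))
print("yaw from y",ang(tl-tr)-90,ang(bl-br)-90,"from x",ang(tl-bl),ang(tr-br),"centre",(tl+tr+br+bl)/4,"wallmid",(bl+br)/2)
h=[C(*p,.11) for p in((122,42),(518,148),(433,460),(30,362))]
print("housing c",sum(h)/4,"len",np.linalg.norm(h[0]-h[1]),np.linalg.norm(h[1]-h[2]),ang(h[0]-h[1])-90,ang(h[1]-h[2]),ang(h[3]-h[2])-90)
k=[B(*p,.13) for p in((222,150),(322,195),(315,215),(218,170))]
print("handle c",sum(k)/4,"len",np.linalg.norm(k[0]-k[1]),np.linalg.norm(k[3]-k[0]),"yaw",ang(k[0]-k[1])-90,ang(k[3]-k[2])-90)
g=[S(*p,.13) for p in((460,92),(620,48),(625,65),(465,110))]
print("handle scene",sum(g)/4,ang(g[1]-g[0]),np.linalg.norm(g[1]-g[0]))
e=[S(*p,.0) for p in((540,468),(768,398))];print("base edge scene",e,ang(e[1]-e[0]),np.linalg.norm(e[1]-e[0]))
b=[B(*p,.07) for p in((160,92),(305,162))];print("front top edge",b,ang(b[0]-b[1])-90,np.linalg.norm(b[0]-b[1]))
E
```

```text
tank [array([0.6868, 0.2806]), array([0.6441, 0.0865]), array([0.5062, 0.1169]), array([0.5494, 0.3091])] y-len 0.19868832824746974 0.19699580017341883 x-len 0.14032725334585378 0.14123454154777182
yaw from y -12.395097345148145 -12.661679098781576 from x -11.735493133039972 -12.427231712815075 centre [0.5966311  0.19827313] wallmid [0.52780125 0.21300695]
housing c [0.58260743 0.20197636] len 0.24926846444746983 0.19357283512332712 -13.306985858440626 -12.747683492761412 -11.965201168928132
handle c [ 0.53437196 -0.38417676] len 0.042301511297794074 0.00801599842626018 yaw -22.717584670585452 -23.367956393948816
handle scene [ 0.5332043  -0.38483874] 64.35998979127157 0.043036531648673756
base edge scene [array([ 0.54068884, -0.4265698 ]), array([ 0.57020073, -0.36525142])] 64.29898126030263 0.06805068019749498
front top edge [array([ 0.5708112 , -0.35734624]), array([ 0.54361093, -0.41752994])] -24.320786832127027 0.06604492680751342
```

```bash
cat >> h.py <<'E'
def go(x,y,z,yaw):
    "what is left: shift in tool cm (after turn / before turn), turn in tool frame; yaw = world angle of tool y, deg"
    s=read_state();R=Ro.from_rotvec(s["tcp_rot"]);p=np.array(s["tool_pos"])
    a=np.radians(yaw);T=Ro.from_matrix(np.c_[[-np.sin(a)*-1*-1*-1,np.cos(a)*-1,0],[np.cos(a),np.sin(a),0],[0,0,-1]]) if 0 else Ro.from_matrix(np.c_[np.cross([np.cos(a),np.sin(a),0],[0,0,-1]),[np.cos(a),np.sin(a),0],[0,0,-1]])
    d=np.array([x,y,z])-p
    print("t",s["time"],"pos",p.round(4),"yaw",np.degrees(np.arctan2(*R.as_matrix()[[1,0],1])).round(2),"F",np.round(s["wrist_force"],1),"w",s["width"],"q",np.round(s["q"],2))
    print("shift now",(100*R.inv().apply(d)).round(2),"shift if turned",(100*T.inv().apply(d)).round(2),"turn",(R.inv()*T).as_rotvec().round(3))
E
sed -i 's/T=Ro.from_matrix(np.c_\[\[-np.*if 0 else /T=/' h.py
python3 -m crank '[[[-2.8,-2.53,-0.65,0,0,0],[-2.8,-2.53,-0.65,0,0,0],[-2.8,-2.53,-0.65,0,0,0],[-2.8,-2.53,-0.65,0,0,0],[-2.8,-2.53,-0.65,0,0,0],[-2.8,-2.53,-0.65,0,0,0],[-2.8,-2.53,-0.65,0,0,0],[-2.8,-2.53,-0.65,0,0,0]]]' 5.0 80
python3 -m crank '[[[-2.8,-2.53,-0.65,0,0,0],[-2.8,-2.53,-0.65,0,0,0],[-2.8,-2.53,-0.65,0,0,0],[-2.8,-2.53,-0.65,0,0,0],[-2.8,-2.53,-0.65,0,0,0],[-2.8,-2.53,-0.65,0,0,0],[-2.8,-2.53,-0.65,0,0,0],[-2.8,-2.53,-0.65,0,0,0]]]'
python3 -m crank '[[[0,0,0,0,0,0.12],[0,0,0,0,0,0.12],[0,0,0,0,0,0.12],[0,0,0,0,0,0.12],[0,0,0,0,0,0.12],[0,0,0,0,0,0.12],[0,0,0,0,0,0.12],[0,0,0,0,0,0.12]]]'
python3 -c "
from h import *
go(.534,-.384,.2,-24.5)"
```

```text
time: 0.77
tool_pos: [0.3346, 0.4003, 0.2498]
tcp_rot: [-0.392, -3.117, 0.001]
wrist_force: [0.9, -0.5, -0.1]
width: 0.586
grip_force: 0.0
time: 1.43
tool_pos: [0.5014, 0.1487, 0.302]
tcp_rot: [-0.393, -3.116, 0.0]
wrist_force: [1.1, 0.4, 0.4]
width: 0.588
grip_force: 0.0
time: 2.1
tool_pos: [0.5007, 0.1504, 0.3014]
tcp_rot: [-1.795, -2.577, 0.001]
wrist_force: [0.4, 0.1, 0.9]
width: 0.586
grip_force: 0.0
t 2.1 pos [0.5007 0.1504 0.3014] yaw 20.28 F [0.4 0.1 0.9] w 0.5857122881641414 q [ 0.24 -0.07  1.78  0.    1.43 -0.11]
shift now [-51.29 -15.38  10.15] shift if turned [-47.25  25.2   10.14] turn [-0.001  0.     0.782]
```

```bash

python3 -m crank '[[[0,0,0,0,0,0.112],[0,0,0,0,0,0.112],[0,0,0,0,0,0.112],[0,0,0,0,0,0.112],[0,0,0,0,0,0.112],[0,0,0,0,0,0.112],[0,0,0,0,0,0.11]]]' >/dev/null
python3 -m crank '[[[-3.4,1.8,0.7,0,0,0],[-3.4,1.8,0.7,0,0,0],[-3.4,1.8,0.7,0,0,0],[-3.4,1.8,0.7,0,0,0],[-3.4,1.8,0.7,0,0,0],[-3.4,1.8,0.7,0,0,0],[-3.4,1.8,0.7,0,0,0]]]' >/dev/null
python3 -m crank '[[[-3.4,1.8,0.7,0,0,0],[-3.4,1.8,0.7,0,0,0],[-3.4,1.8,0.7,0,0,0],[-3.4,1.8,0.7,0,0,0],[-3.4,1.8,0.7,0,0,0],[-3.4,1.8,0.7,0,0,0],[0,0,0,0,0,0],[0,0,0,0,0,0]]]' >/dev/null
python3 - <<'E'
from h import *
go(.534,-.384,.087,-24.5)
im=cv2.convertScaleAbs(read_camera("scene"),alpha=1.5)
cv2.imwrite("pics/over.png",cv2.resize(im[180:360,60:240],None,fx=3.3,fy=3.3,interpolation=cv2.INTER_CUBIC))
E
```

```text
t 3.9333 pos [ 0.5323 -0.3499  0.209 ] yaw -24.37 F [-0.7  0.3  0.8] w 0.587801521296559 q [-0.62  0.19  1.67  0.    1.28 -0.2 ]
shift now [-3.04  1.6  12.19] shift if turned [-3.03  1.57 12.2 ] turn [-0.003 -0.001  0.002]
```

View pics/over.png

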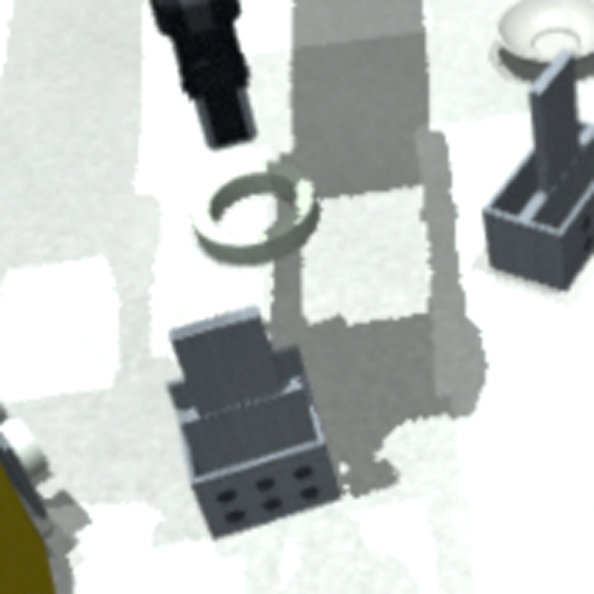

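The open fingers stand short of and above the handle, with the fingertip at (230,140) in the crop and the handle top at (215,325). To be sure of clearance, I'll triangulate the yellow thing on the left first.

```bash
python3 - <<'E'
from h import *
for a in((638,415),(638,393)):
  for b in((90,440),(102,456)):
    X=tri(("top",a[0]*.7,a[1]*.7),("scene",b[0]*.7,b[1]*.7));print(a,b,X.round(3),(px("top",X)/.7).round(),(px("scene",X)/.7).round())
E
python3 -m crank '[[[-1.0,0.52,1,0,0,0],[-1.0,0.52,1,0,0,0],[-1.03,0.53,1,0,0,0],[0,0,1,0,0,0],[0,0,0.8,0,0,0],[0,0,0,0,0,0]]]'
python3 -c "
from h import *
go(.534,-.384,.087,-24.5)"
```

```text
(638, 415) (90, 440) [ 0.44  -0.48   0.058] [634. 413.] [ 84. 440.]
(638, 415) (102, 456) [ 0.442 -0.483  0.032] [631. 410.] [ 90. 456.]
(638, 393) (90, 440) [ 0.475 -0.478  0.087] [639. 394.] [ 92. 440.]
(638, 393) (102, 456) [ 0.477 -0.481  0.062] [635. 391.] [ 98. 456.]
time: 4.48
tool_pos: [0.5338, -0.3811, 0.1595]
tcp_rot: [-2.633, -1.704, 0.002]
wrist_force: [-0.1, -0.3, -0.3]
width: 0.587
grip_force: 0.0
t 4.4833 pos [ 0.5338 -0.3811  0.1595] yaw -24.18 F [-0.1 -0.3 -0.3] w 0.5866807328585412 q [-0.66  0.26  1.68  0.    1.21 -0.24]
shift now [-0.27  0.17  7.25] shift if turned [-0.26  0.14  7.25] turn [-0.005 -0.001  0.006]
```

```bash
python3 -m crank '[[[-0.13,0.07,1.3,0,0,0],[-0.13,0.07,1.3,0,0,0],[0,0,1.3,0,0,0],[0,0,1.2,0,0,0],[0,0,1.0,0,0,0],[0,0,0.8,0,0,0],[0,0,0.3,0,0,0],[0,0,0,0,0,0]]]'
python3 - <<'E'
from h import *
go(.534,-.384,.087,-24.5)
im=cv2.convertScaleAbs(read_camera("scene"),alpha=1.5)
cv2.imwrite("pics/grip.png",cv2.resize(im[230:360,60:220],None,fx=4.5,fy=4.5,interpolation=cv2.INTER_CUBIC))
E
```

```text
time: 5.15
tool_pos: [0.5349, -0.385, 0.0896]
tcp_rot: [-2.636, -1.706, 0.001]
wrist_force: [0.2, 0.6, -0.9]
width: 0.586
grip_force: 0.0
t 5.15 pos [ 0.5349 -0.385   0.0896] yaw -24.18 F [ 0.2  0.6 -0.9] w 0.5864628117868292 q [-0.66  0.32  1.74 -0.    1.08 -0.24]
shift now [ 0.05 -0.13  0.26] shift if turned [ 0.05 -0.13  0.26] turn [-0.002 -0.     0.006]
```

View pics/grip.png

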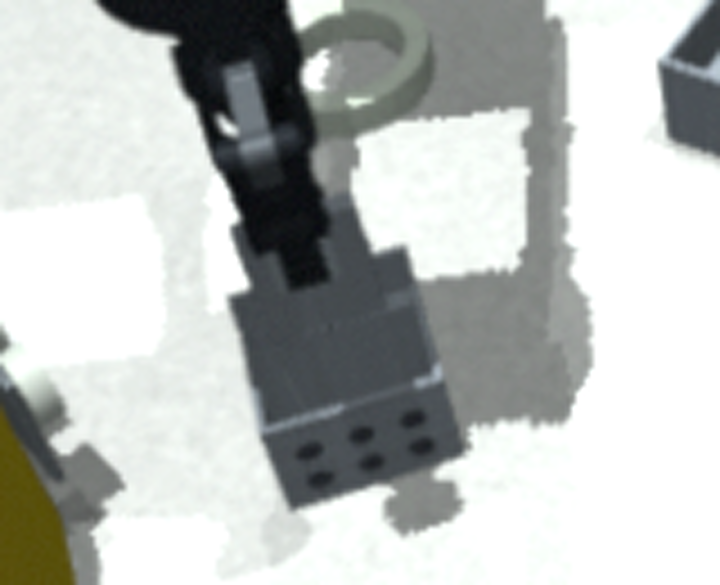

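The finger is centred on the handle at (305,265) and stands clear of the basket's walls. Now I close the gripper and lift.

```bash
python3 -m crank '[[[0,0,0.2,0,0,0],[0,0,0,0,0,0],[0,0,0,0,0,0],[0,0,0,0,0,0],[0,0,0,0,0,0],[0,0,0,0,0,0],[0,0,0,0,0,0],[0,0,0,0,0,0]]]' 0 80
python3 -m crank '[[[0,0,-0.3,0,0,0],[0,0,-1,0,0,0],[0,0,-2.5,0,0,0],[0,0,-3.5,0,0,0],[0,0,-3.5,0,0,0],[0,0,-3.5,0,0,0],[0,0,-3.5,0,0,0],[0,0,-3.2,0,0,0]]]'
python3 -c "
from h import *
go(.56,.2055,.297,-12.5)"
```

```text
time: 5.87
tool_pos: [0.5359, -0.3858, 0.0897]
tcp_rot: [2.637, 1.706, 0.0]
wrist_force: [-0.7, 0.3, 5.0]
width: 0.063
grip_force: 79.1
time: 6.53
tool_pos: [0.5355, -0.3853, 0.3014]
tcp_rot: [2.637, 1.707, 0.001]
wrist_force: [0.9, -0.7, -1.8]
width: 0.061
grip_force: 78.5
t 6.5333 pos [ 0.5355 -0.3853  0.3014] yaw -24.18 F [ 0.9 -0.7 -1.8] w 0.06067418157439669 q [-0.66  0.19  1.5   0.    1.44 -0.24]
shift now [ 54.9  -21.96   0.42] shift if turned [ 58.21 -10.39   0.44] turn [ 0.001  0.    -0.204]
```

```bash
python3 -m crank '[[[0,0,0,0,0,-0.1],[1,0,0,0,0,-0.104],[3.5,-0.6,0,0,0,0],[3.7,-0.6,0,0,0,0],[3.7,-0.6,0,0,0,0],[3.7,-0.6,0,0,0,0],[3.7,-0.6,0,0,0,0],[3.7,-0.6,0,0,0,0]]]' >/dev/null
python3 -m crank '[[[3.7,-0.6,0,0,0,0],[3.7,-0.6,0,0,0,0],[3.7,-0.6,0,0,0,0],[3.7,-0.6,0,0,0,0],[3.7,-0.6,0,0,0,0],[3.7,-0.6,0,0,0,0],[3.5,-0.6,0,0,0,0],[3,-0.6,0,0,0,0]]]' >/dev/null
python3 -m crank '[[[3.0,-0.6,0,0,0,0],[2,-0.4,0,0,0,0],[1.5,0,0,0,0,0],[0,0,0,0,0,0],[0,0,0,0,0,0]]]'
python3 - <<'E'
from h import *
go(.568,.204,.25,-12.5)
for n in("top","scene"): cv2.imwrite(f"pics/{n}_carry.png",read_camera(n))
a=cv2.convertScaleAbs(cv2.imread("pics/top_carry.png")[150:290,90:270],alpha=1.6);b=cv2.convertScaleAbs(cv2.imread("pics/scene_carry.png")[60:240,270:430],alpha=1.6)
o=np.zeros((450,800,3),np.uint8)
a=cv2.resize(a,(400,311));b=cv2.resize(b,(400,450));o[:311,:400]=a;o[:,400:]=b
cv2.imwrite("pics/carry.png",o)
E
```

```text
time: 8.28
tool_pos: [0.5706, 0.2029, 0.2987]
tcp_rot: [2.448, 1.968, -0.002]
wrist_force: [-0.7, -0.7, -2.0]
width: 0.058
grip_force: 78.6
t 8.2833 pos [0.5706 0.2029 0.2987] yaw -12.41 F [-0.7 -0.7 -2. ] w 0.05757275757150155 q [ 0.3   0.09  1.63 -0.    1.43  0.52]
shift now [ 0.06 -0.28  4.87] shift if turned [ 0.05 -0.28  4.87] turn [-0.     0.001  0.001]
```

View pics/carry.png

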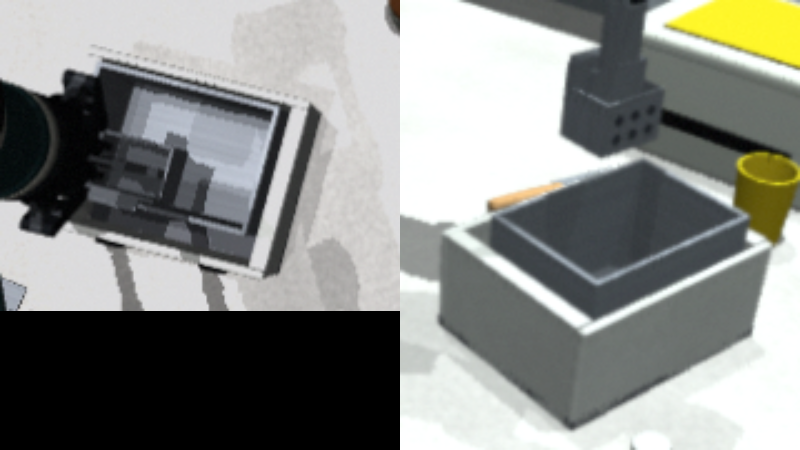

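The scene view shows the basket upright over the tank, at (610,115), and the tank's opening at (620,215) is clear beneath it. I'll lower it into the tank with the lip still above the rim and stop to check the force.

```bash
python3 -m crank '[[[0,0,1,0,0,0],[0,0,2,0,0,0],[0,0,2,0,0,0],[0,0,2,0,0,0],[0,0,1,0,0,0],[0,0,0,0,0,0]]]'
python3 -m crank '[[[0,0,0.7,0,0,0],[0,0,0.7,0,0,0],[0,0,0.7,0,0,0],[0,0,0.5,0,0,0],[0,0,0.2,0,0,0],[0,0,0,0,0,0],[0,0,0,0,0,0]]]'
python3 -c "
from h import *
go(.5605,.2058,.163,-12.5)"
```

```text
time: 8.88
tool_pos: [0.5684, 0.201, 0.2149]
tcp_rot: [-2.449, -1.963, 0.01]
wrist_force: [-0.9, -0.1, -2.0]
width: 0.055
grip_force: 78.6
time: 9.47
tool_pos: [0.5708, 0.2029, 0.1911]
tcp_rot: [2.45, 1.967, 0.0]
wrist_force: [0.8, -0.3, -1.9]
width: 0.059
grip_force: 78.5
t 9.4667 pos [0.5708 0.2029 0.1911] yaw -12.48 F [ 0.8 -0.3 -1.9] w 0.058513012011417724 q [ 0.3   0.14  1.77 -0.    1.24  0.52]
shift now [ 0.06 -1.07  2.81] shift if turned [ 0.06 -1.07  2.81] turn [ 0. -0.  0.]
```

```bash
python3 -m crank '[[[0,-0.3,0,0,0,0],[0,-0.3,0,0,0,0],[0,-0.1,0,0,0,0],[0,0,0,0,0,0],[0,0,0,0,0,0]]]' | head -4
for i in 1; do python3 -m crank '[[[0,-0.1,0,0,0,0],[0,-0.1,0,0,0,0],[0,0,0,0,0,0],[0,0,0,0,0,0]]]' | head -4; done
python3 -c "
from h import *
go(.5605,.2058,.163,-12.5);print(read_state()['torque'])"
```

```text
time: 9.88
tool_pos: [0.5638, 0.2044, 0.1912]
tcp_rot: [2.45, 1.967, 0.001]
wrist_force: [-0.1, 1.0, -2.5]
time: 10.22
tool_pos: [0.5619, 0.2047, 0.191]
tcp_rot: [2.45, 1.967, -0.0]
wrist_force: [0.7, 0.1, -1.9]
t 10.2167 pos [0.5619 0.2047 0.191 ] yaw -12.49 F [ 0.7  0.1 -1.9] w 0.0551986268255152 q [ 0.31  0.12  1.78 -0.    1.24  0.53]
shift now [ 0.08 -0.16  2.8 ] shift if turned [ 0.08 -0.16  2.8 ] turn [0. 0. 0.]
[-0.03000016 -0.03608138 -0.02820863]
```

No contact yet. I'll go on in 1 mm steps and check each one.

```bash
python3 -m crank '[[[0,-0.1,0,0,0,0],[0,0,0,0,0,0],[0,0,0,0,0,0]]]' | sed -n '2p;4p'
python3 -m crank '[[[0,-0.1,0,0,0,0],[0,0,0,0,0,0],[0,0,0,0,0,0]]]' | sed -n '2p;4p'
python3 -c "
from h import *
go(.5605,.2058,.163,-12.5);print(read_state()['torque'])"
```

```text
tool_pos: [0.5609, 0.2049, 0.191]
wrist_force: [0.1, 0.3, -2.2]
tool_pos: [0.5599, 0.2051, 0.191]
wrist_force: [-0.9, 0.1, -2.5]
t 10.7167 pos [0.5599 0.2051 0.191 ] yaw -12.49 F [-0.9  0.1 -2.5] w 0.055568487303101335 q [0.31 0.12 1.79 0.   1.23 0.53]
shift now [0.08 0.04 2.8 ] shift if turned [0.08 0.04 2.8 ] turn [-0.  0.  0.]
[0.01465058 0.01532452 0.00459442]
```

```bash
python3 -m crank '[[[0,-0.1,0,0,0,0],[0,0,0,0,0,0],[0,0,0,0,0,0]]]' | sed -n '2p;4p'
python3 -m crank '[[[0,-0.05,0,0,0,0],[0,0,0,0,0,0],[0,0,0,0,0,0]]]' | sed -n '2p;4p'
python3 -c "
from h import *
go(.5605,.2058,.163,-12.5);print(read_state()['torque'])"
```

```text
tool_pos: [0.559, 0.2054, 0.191]
wrist_force: [-0.4, -0.5, -1.6]
tool_pos: [0.5586, 0.2055, 0.1911]
wrist_force: [-0.4, -0.2, -1.5]
t 11.2167 pos [0.5586 0.2055 0.1911] yaw -12.49 F [-0.4 -0.2 -1.5] w 0.058481073696901614 q [ 0.31  0.12  1.79 -0.    1.23  0.53]
shift now [0.07 0.18 2.81] shift if turned [0.07 0.18 2.81] turn [ 0. -0.  0.]
[ 0.00354858 -0.09973987  0.04658962]
```

```bash
python3 -m crank '[[[0,-0.05,0,0,0,0],[0,0,0,0,0,0],[0,0,0,0,0,0]]]' | sed -n '2p;4p'
python3 -c "
from h import *
print(read_state()['torque'])"
python3 -m crank '[[[0,-0.05,0,0,0,0],[0,0,0,0,0,0],[0,0,0,0,0,0]]]' | sed -n '2p;4p'
python3 -c "
from h import *
go(.5605,.2058,.163,-12.5);print(read_state()['torque'])"
```

```text
tool_pos: [0.5582, 0.2055, 0.1911]
wrist_force: [0.1, -0.8, -1.3]
[-0.04101489 -0.170299   -0.00741612]
tool_pos: [0.5578, 0.2057, 0.1912]
wrist_force: [1.2, -1.1, -1.8]
t 11.7167 pos [0.5578 0.2057 0.1912] yaw -12.49 F [ 1.2 -1.1 -1.8] w 0.05742702324659122 q [ 0.31  0.12  1.79 -0.    1.23  0.53]
shift now [0.07 0.26 2.82] shift if turned [0.07 0.26 2.82] turn [ 0.001 -0.     0.   ]
[-0.10810875 -0.36515438  0.01625981]
```

The moment rises steadily from x≈0.5588 (0.10, then 0.17, then 0.37 N·m). So the wall is where the camera put it, to within 0.5 mm. I'll back off 2.5 mm to centre the throat, then lower with checks.

```bash
python3 -m crank '[[[0.05,0.25,0,0,0,0],[0,0,0,0,0,0],[0,0,0,0,0,0]]]' | sed -n '2p;4p'
python3 -m crank '[[[0,0,0.3,0,0,0],[0,0,0.3,0,0,0],[0,0,0.2,0,0,0],[0,0,0,0,0,0]]]' | sed -n '2p;4p'
python3 -m crank '[[[0,0,0.2,0,0,0],[0,0,0.2,0,0,0],[0,0,0,0,0,0]]]' | sed -n '2p;4p'
python3 -c "
from h import *
go(.5605,.2058,.163,-12.5);print(read_state()['torque'])"
```

```text
tool_pos: [0.5598, 0.2056, 0.1906]
wrist_force: [0.1, -1.4, -2.1]
tool_pos: [0.5595, 0.2054, 0.182]
wrist_force: [0.0, -0.9, -2.3]
tool_pos: [0.5597, 0.2055, 0.1784]
wrist_force: [-0.0, -0.3, -1.8]
t 12.55 pos [0.5597 0.2055 0.1784] yaw -12.49 F [-0.  -0.3 -1.8] w 0.05523457633695875 q [ 0.31  0.13  1.8  -0.    1.21  0.53]
shift now [0.05 0.07 1.54] shift if turned [0.05 0.07 1.54] turn [-0.001  0.     0.   ]
[-0.04628838 -0.00422302  0.02165997]
```

```bash
python3 -m crank '[[[0,0.03,0.3,0,0,0],[0,0,0.3,0,0,0],[0,0,0,0,0,0]]]' | sed -n '2p;4p'
python3 -m crank '[[[0,0,0.25,0,0,0],[0,0,0.25,0,0,0],[0,0,0,0,0,0],[0,0,0,0,0,0]]]' | sed -n '2p;4p'
python3 - <<'E'
from h import *
go(.5605,.2058,.163,-12.5);print(read_state()['torque'])
o=np.zeros((450,800,3),np.uint8)
a=cv2.convertScaleAbs(read_camera("top")[170:280,90:230],alpha=1.8);b=cv2.convertScaleAbs(read_camera("scene")[90:220,280:420],alpha=1.8)
a=cv2.resize(a,(400,314));b=cv2.resize(b,(400,371));o[:314,:400]=a;o[:371,400:]=b
cv2.imwrite("pics/low.png",o)
E
```

```text
tool_pos: [0.5599, 0.2054, 0.1721]
wrist_force: [-0.7, 0.1, -3.1]
tool_pos: [0.5602, 0.2055, 0.1677]
wrist_force: [-0.3, -0.2, -1.7]
t 13.1333 pos [0.5602 0.2055 0.1677] yaw -12.49 F [-0.3 -0.2 -1.7] w 0.05803173619209204 q [0.31 0.14 1.81 0.   1.19 0.53]
shift now [0.04 0.03 0.47] shift if turned [0.04 0.03 0.47] turn [-0.001  0.     0.   ]
[-0.01306196  0.00162865 -0.00023415]
```

View pics/low.png

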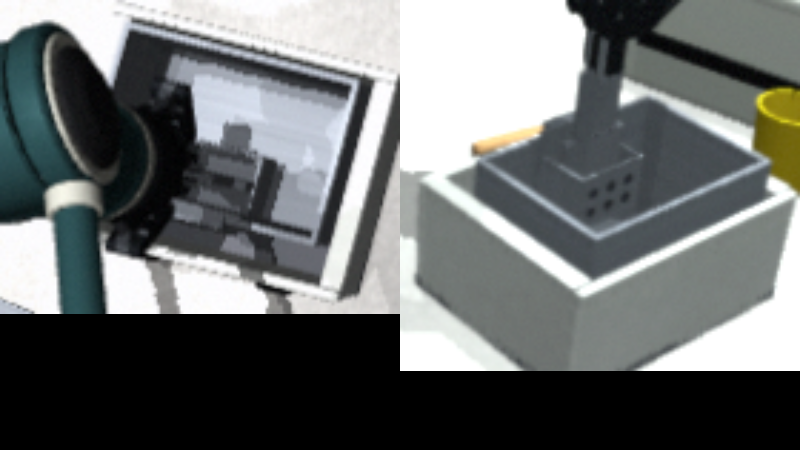

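The basket is inside the tank against the far (-x) wall, with its front at (610,195) in the scene crop and its back top near (560,130). No contact force shows, and about 5 mm of lowering is left. I'll set it down in 1 mm steps.

```bash
python3 -m crank '[[[0,0,0.2,0,0,0],[0,0,0.15,0,0,0],[0,0,0,0,0,0],[0,0,0,0,0,0]]]' | sed -n '2p;4p'
python3 -m crank '[[[0,0,0.07,0,0,0],[0,0,0,0,0,0],[0,0,0,0,0,0]]]' | sed -n '2p;4p'
python3 -m crank '[[[0,0,0.07,0,0,0],[0,0,0,0,0,0],[0,0,0,0,0,0]]]' | sed -n '2p;4p'
```

```text
tool_pos: [0.5602, 0.2055, 0.1642]
wrist_force: [0.4, 0.0, -1.1]
tool_pos: [0.5603, 0.2056, 0.1638]
wrist_force: [0.3, 0.2, -1.8]
tool_pos: [0.5603, 0.2055, 0.163]
wrist_force: [-0.3, -0.0, -1.7]
```

```bash
python3 -m crank '[[[0,0,0.05,0,0,0],[0,0,0,0,0,0],[0,0,0,0,0,0]]]' | sed -n '2p;4p'
python3 -m crank '[[[0,0,0.05,0,0,0],[0,0,0,0,0,0],[0,0,0,0,0,0]]]' | sed -n '2p;4p'
python3 -c "
from h import *
print(read_state()['torque'])"
```

```text
tool_pos: [0.5603, 0.2056, 0.1625]
wrist_force: [0.6, 0.1, -1.9]
tool_pos: [0.5604, 0.2056, 0.1621]
wrist_force: [0.5, 0.2, -1.9]
[0.02508383 0.04106578 0.02059279]
```

```bash
python3 -m crank '[[[0,0,0.05,0,0,0],[0,0,0,0,0,0],[0,0,0,0,0,0]]]' | sed -n '2p;4p'
python3 -m crank '[[[0,0,0.05,0,0,0],[0,0,0,0,0,0],[0,0,0,0,0,0]]]' | sed -n '2p;4p'
python3 -c "
from h import *
print(read_state()['torque'])"
```

```text
tool_pos: [0.5607, 0.2056, 0.1619]
wrist_force: [0.4, -0.5, -0.2]
tool_pos: [0.5608, 0.2056, 0.1618]
wrist_force: [-0.2, -0.7, 2.7]
[-0.1665207   0.05288534  0.03463755]
```

The hook is on the rim: Fz rose from -1.9 to +2.7 N at z = 0.1618. I'll ease the load and slide about 1.5 mm in -x so the back lies flush on the wall. That keeps the basket upright and square when I let go.

```bash
python3 -m crank '[[[0,0,-0.05,0,0,0],[0,-0.08,0,0,0,0],[0,0,0,0,0,0],[0,0,0,0,0,0]]]' | sed -n '2p;4p'
python3 -m crank '[[[0,-0.05,0,0,0,0],[0,0,0,0,0,0],[0,0,0,0,0,0]]]' | sed -n '2p;4p'
python3 -c "
from h import *
print(read_state()['torque'])"
python3 -m crank '[[[0,-0.05,0,0,0,0],[0,0,0,0,0,0],[0,0,0,0,0,0]]]' | sed -n '2p;4p'
python3 -c "
from h import *
print(read_state()['torque'])"
```

```text
tool_pos: [0.5603, 0.2057, 0.162]
wrist_force: [2.0, -1.5, 1.9]
tool_pos: [0.5598, 0.206, 0.1621]
wrist_force: [2.1, -0.5, 3.7]
[-0.20420921 -0.45745592  0.02161083]
tool_pos: [0.5593, 0.2061, 0.1622]
wrist_force: [3.4, -1.5, 4.3]
[-0.22895784 -0.68500236 -0.0054723 ]
```

```bash
python3 -m crank '[[[0,0.02,0,0,0,0],[0,0,0,0,0,0],[0,0,0,0,0,0]]]' | sed -n '2p;4p'
python3 -m crank '[[[0,0,0,0,0,0],[0,0,0,0,0,0],[0,0,0,0,0,0],[0,0,0,0,0,0],[0,0,0,0,0,0],[0,0,0,0,0,0],[0,0,0,0,0,0]]]' 4 20
python3 -m crank '[[[0,0,-0.5,0,0,0],[0,0,-1,0,0,0],[0,0,-2,0,0,0],[0,0,-3,0,0,0],[0,0,-3,0,0,0],[0,0,-3,0,0,0],[0,0,-3,0,0,0],[0,0,-3,0,0,0]]]'
python3 -m crank '[[[3,0,0,0,0,0],[3,0,0,0,0,0],[3,0,0,0,0,0],[3,0,0,0,0,0],[3,0,0,0,0,0],[3,0,0,0,0,0],[3,0,0,0,0,0],[0,0,0,0,0,0]]]'
python3 - <<'E'
from h import *
a=read_camera("top");b=read_camera("scene");cv2.imwrite("pics/fa.png",a);cv2.imwrite("pics/fb.png",b)
o=np.zeros((480,800,3),np.uint8)
a=cv2.convertScaleAbs(a[165:285,100:220],alpha=1.6);b=cv2.convertScaleAbs(b[100:200,290:415],alpha=1.8)
o[:400,:400]=cv2.resize(a,(400,400),interpolation=2);o[:320,400:]=cv2.resize(b,(400,320),interpolation=2)
cv2.imwrite("pics/fin.png",o)
E
```

```text
tool_pos: [0.5593, 0.2061, 0.1622]
wrist_force: [2.7, -1.2, 5.5]
time: 16.73
tool_pos: [0.5585, 0.2059, 0.1613]
tcp_rot: [-2.45, -1.966, 0.001]
wrist_force: [0.3, -0.3, 0.4]
width: 0.467
grip_force: 0.0
time: 17.4
tool_pos: [0.5587, 0.2059, 0.3496]
tcp_rot: [2.45, 1.966, 0.002]
wrist_force: [0.5, 0.4, 0.1]
width: 0.468
grip_force: 0.0
time: 18.07
tool_pos: [0.604, 0.4162, 0.3459]
tcp_rot: [-2.444, -1.97, -0.002]
wrist_force: [-0.8, -0.5, -0.3]
width: 0.47
grip_force: 0.0
```

View pics/fin.png

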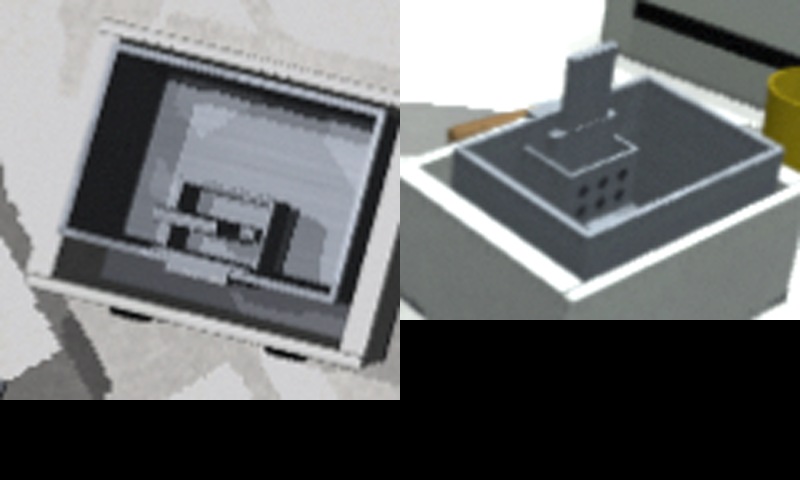

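The hook bridge lies over the -x wall at (195,270) in the top crop, and the handle stands up at (590,85) in the scene crop. I'll compare it against the model to confirm height and uprightness.

```bash
python3 - <<'E'
from h import *
c=np.array([.5588,.206,.073]);R=Ro.from_euler("z",-12.5,degrees=True)
P=[("handle top +x -y",(4,-22,130)),("handle top +x +y",(4,22,130)),("handle top -x -y",(-4,-22,130)),("front top -y",(27,-35,70)),("front top +y",(27,35,70)),("front bot -y",(27,-35,0)),("bridge-y",(-38,-22,70)),("bridge+y",(-38,22,70))]
a=cv2.convertScaleAbs(cv2.imread("pics/fa.png")[215:265,140:190],alpha=1.6);b=cv2.convertScaleAbs(cv2.imread("pics/fb.png")[105:175,320:370],alpha=1.8)
a=cv2.resize(a,(400,400),interpolation=2);b=cv2.resize(b,(400,560),interpolation=2)
for n,p in P:
    X=c+R.apply(np.array(p)/1000)
    for im,cam,o in((a,"top",(140,215)),(b,"scene",(320,105))):
        q=(px(cam,X)-o+.5)*8-.5;cv2.circle(im,tuple(int(round(v)) for v in q),4,(0,0,255),1)
o=np.zeros((560,800,3),np.uint8);o[:400,:400]=a;o[:,400:]=b;cv2.imwrite("pics/chk.png",o)
E
```

```text
(no output)
```

View pics/chk.png

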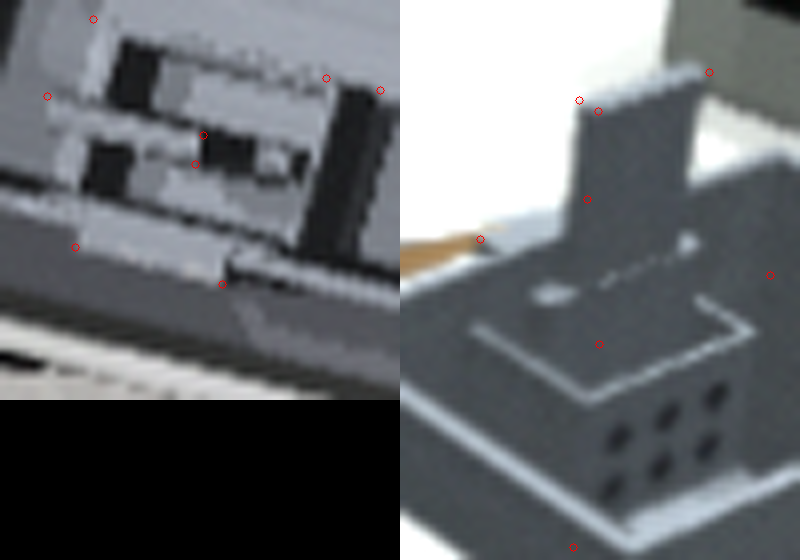

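The fit is good: bridge, handle top and front rim (drawn with the front 50 mm high) all lie within about a pixel of an upright, square, fully seated basket. Handing in.

```bash
python3 -c "
from workcell import *
print(finish_job())"
```

```text
the job is handed in; nothing more can be done
None
```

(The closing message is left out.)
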